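Load the amber reference strip into the inspection hood

ROBOT

A 6-joint arm with a two-finger parallel gripper is mounted at the origin on the work surface. World frame = base frame: x ahead of the robot, y to its left, z up, the work surface at z = 0. Lengths are in m, angles in rad, forces in N, time in s.
With the tool pointing down it reaches from about 0.25 to 0.775 m from the base axis. Payload 4 kg.
Tool frame: the origin (TCP) lies on the centre line of the jaws, within the pads' length; the fingertips stand 8 mm ahead of it and the grasp point (between the pads) lies 11 mm behind it; z points along the fingers, y is the direction in which the jaws open and shut (so a half turn about z gives the same grasp; the last joint's range is limited). The gripper opens to 94 mm and grips with 3 to 60 N. Pads are 16 mm wide; open, the fingers measure 119 mm over their backs; the gripper's body (75 mm by 177 mm) begins 78 mm behind the grasp point.
Start: joints at [1.209, 0.087, 1.371, -0, 1.684, -0.103], TCP at [0.141, 0.532, 0.214] pointing down, gripper open.
Joint ranges: [-3.1, 3.1], [-0.76, 2.03], [0.27, 2.55], [-1.08, 4.22], [0.17, 2.65], [-2.57, 2.57]. Speed limits (rad/s): [2.79, 2.79, 3.14, 3.14, 3.14, 3.14].

INTERFACE

Orientations are given as [roll, pitch, yaw] about the fixed x, y, z axes, in that order (R = Rz(yaw) Ry(pitch) Rx(roll)).
In Python, from bench import * gives the robot as it stands.
- The arm moves only by the tool step_arm, never from a script. Its argument "steps" is a list of rows, each an object of numbers: "jaw": the opening, from 0 (shut) to 1 (fully open); "tx", "ty", "tz": the shift along the tool's x, y, z in m; "ax", "ay", "az": the turn, a rotation vector about the tool's x, y, z in rad. In form: [{"jaw": .., "tx": .., "ty": .., "tz": .., "ax": .., "ay": .., "az": ..}, ...]. A call has 1 to 8 rows; each row is the pose to reach, as a shift and turn from the pose measured when the call began, along the tool's axes at that moment; what a row does not reach only later rows make up. A row lasts 1/10 s, in which the tool goes at most 50 mm and 8.59 degrees, less where a joint would pass 70% of its speed; a pose out of reach is approached as far as the arm can. A call with a gripper value outside its range is refused whole. The fingers move at their own pace and stop on an object; the grip force is fixed at half the most. Time passes only in rows, so rows that repeat a pose let the fingers close. It gives the time, the measured TCP pose, the force and the opening at its end, in the units of the state.
- get_obs(): the state, without advancing time (a new reading comes with each control period).
- snapshot(name): name is "side" or "top"; returns (picture, depth): 384x512x3 uint8, red, green, blue; 384x512 float32, m along the optical axis (not along the pixel's ray), 0 where there is no reading.
- camera_model(name): a dict with "intrinsics" (3x3 intrinsics, pixels), "origin" and "orientation" of the camera in the world. Camera axes: x right, y down, z forward; pixel columns grow to the right and rows downward; lengths in m; the calibration is good to about 2 mm. A picture is of the moment at which its call begins. camera_model takes no time and is no camera call.
- close_job(): hands the job in, once; it reports no verdict.
Trained networks look in the newest picture that a camera, given by its name, has taken for a name from the list of things; names that differ only in an ending like _2 or _b are one class to them, and where a whole thing is asked for, a point or a joint stands for the part that bears it (a point fixed in the world has none). Each returns a list of dicts, best first, with "confidence" (0 to 1); they miss things now and then, are a little off and sometimes report something else, mostly with a low value. They report only what shows in the picture. A call takes as long as a camera call. They do not tell look-alikes from the thing itself.
- silhouettes(camera, query): "pixels" (384x512 bool, what is visible of it) and "rect" ([left, top, right, bottom] in pixels, round what is visible of it).
The state is a dict: "time": time; "joint_positions": joint angles; "qvel": joint speeds; "joint_torque": joint torques, N m; "tool_pos": TCP position; "ee_rot": TCP orientation; "wrist_force": force on the tool from outside, world axes, zero at the start; "wrist_torque": the same for the moment, N m; "width": finger opening in m.
Only numpy, scipy, OpenCV 4.12 (cv2) and the standard library are available. Lean on these libraries where they do the work, as an engineer would, in place of code of your own. Each camera call takes 0.05 s, during which the arm holds its last target. There are 200 camera calls.

TASK

Put the amber reference strip into the pocket of the blue carrier so that it lies flat on the pocket floor (either way round), while the carrier still stands on the table. Then lift and carry the two as one unit onto the runway of the inspection hood, carrier upright and either end first, and slide the carrier in fully home against the stop, with the strip still lying in it. Do not disturb the tub, the cup or the carton, and let go of everything at the end.

Things in the scene. Friction and masses are not known exactly. Their poses are not given: they have to be found in the camera images.
- strip: White plate 144 x 45 x 10 mm, symmetric end for end; black grip block in its middle, 18 mm along x, 26 mm along y, its top 52 mm above the plate's underside; on each side of it 3 amber stones, 15 mm across, 25, 42 and 58 mm from the middle along x, tops at 18.5 mm. Loose, about 150 g, starts flat on the table. Origin: centre of underside; x along its length, z up.
- carrier: Blue open box, outside 160 x 60 x 36 mm (x, y, z), walls 5 mm, floor 6 mm; pocket 150 x 50 x 30 mm deep: the strip has 3 mm play at each end, 2.5 mm at each side, and its grip block then tops out 58 mm above the carrier's underside. Loose, about 250 g, starts upright on the table, end-for-end symmetric. Origin: centre of underside; x along its length, z up.
- hood: White inspection hood with a clear roof, fixed to the table. Origin: on the table under the centre of its open mouth; x points into the hood, the way the carrier slides in; z up. Outside 88 mm wide, 93 mm high; black lamp head at its back, 102 mm high; its back ends at x = 144 mm. The tunnel runs from x = 0 to the stop at x = 110 mm, 64 mm wide, 66 mm high above the runway.
- hood_runway (a point): On the centre line of the aluminium runway, on its top, 90 mm outside the mouth (hood x = -90 mm), axes as the hood's. The runway is a straight bar 48 mm wide, its flat top 20 mm above the table, from hood x = -180 mm through the mouth to the stop. Carriers are set down here.
- hood_mouth (a point): Centre of the mouth at runway height (hood x = 0, 20 mm above the table), axes as the hood's. Two fixed orange cheeks, 46 mm high above the table, form a funnel: 64 mm apart at the mouth, about 84 mm apart 30 mm outside it.
- hood_stop (a point): Centre of the lower edge of the flat stop face in the hood, at runway height (hood x = 110 mm, 20 mm above the table), axes as the hood's. Fully home, the carrier's end touches this face: its origin is then at hood x = 30 mm and 50 mm of its length stands out of the mouth.
- tub: Bystander: translucent open tub of amber, 130 x 100 x 55 mm, loose; origin at the centre of its underside.
- cup: Bystander: red plastic cup, 76 mm across the rim, 85 mm high, loose; origin at the centre of its underside.
- carton: Bystander: green open carton of amber, 90 x 90 x 60 mm, loose; origin at the centre of its underside.
There are look-alikes about, which are no part of the job. Several things have the shape of the carrier; the one meant has the colours described above.

How it is judged:
On the way, in this order (a step that is already met when the one before it is completed fails the run):
1. the strip lies flat in the carrier's pocket while the carrier stands on the table (x of strip in the frame of carrier between -0.006 and 0.006 m and y of strip in the frame of carrier between -0.005 and 0.005 m and z of strip in the frame of carrier between 0.003 and 0.009 m and angle between the z axis of strip and the z axis of carrier, either way round below 0.06 rad and angle between strip's own z axis and vertical below 0.1 rad and height (world z) of carrier below 0.01 m and angle between carrier's own z axis and vertical below 0.06 rad), for 0.2 s.
2. the carrier is lifted off the table with the strip in it (x of strip in the frame of carrier between -0.006 and 0.006 m and y of strip in the frame of carrier between -0.005 and 0.005 m and z of strip in the frame of carrier between 0.003 and 0.009 m and angle between the z axis of strip and the z axis of carrier, either way round below 0.06 rad and height (world z) of carrier above 0.014 m), for 0.2 s.
3. the carrier, with the strip in it, stands fully home against the stop (x of strip in the frame of carrier between -0.006 and 0.006 m and y of strip in the frame of carrier between -0.005 and 0.005 m and z of strip in the frame of carrier between 0.003 and 0.009 m and angle between the z axis of strip and the z axis of carrier, either way round below 0.06 rad and angle between strip's own z axis and vertical below 0.1 rad and x of carrier in the frame of hood between 0.0255 and 0.034 m and y of carrier in the frame of hood between -0.005 and 0.005 m and z of carrier in the frame of hood between 0.017 and 0.024 m and angle between the x axis of carrier and the x axis of hood, either way round below 0.07 rad and angle between carrier's own z axis and vertical below 0.06 rad), for 0.2 s.
At the end, for the whole second after the job is handed in: Carrier upright on the runway in the hood, within 4.5 mm of the stop, 5 mm of the centre line and 0.07 rad of its direction; strip flat in the pocket (within 6 mm of its middle along x, 5 mm along y, underside 3 to 9 mm above the carrier's); both released and at rest (all of step 3 and linear speed of each of carrier, strip below 0.02 m/s); the robot touches nothing.
It fails at once if the tub of amber is moved more than 30 mm or tipped over (distance of tub from where it was at the start of the episode above 0.03 m or angle between tub's own z axis and vertical above 0.4 rad).
It fails at once if the red cup is moved more than 30 mm or tipped over (distance of cup from where it was at the start of the episode above 0.03 m or angle between cup's own z axis and vertical above 0.4 rad).
It fails at once if the green carton is moved more than 30 mm or tipped over (distance of carton from where it was at the start of the episode above 0.03 m or angle between carton's own z axis and vertical above 0.4 rad).
It also fails if it takes over 67 s, if anything falls off the work surface, if the arm or the gripper's body presses on something with over 40 N, if the wrist force passes 120 N, or if a joint passes its speed limit or range.

## Working session

There is one attempt and no reset: what is moved stays moved. The work goes in short steps, Python scripts to look and compute and a tool call to move; the robot and the scene stay as the last step left them, time stands still between calls to the robot, and variables do not carry over. Pictures are saved under pics/ and viewed, about 8 in all and at most 12, crops included, and the job is handed in when it is done.

Besides the shell and the picture viewer there is one more tool, called after ">>>" as name(argument=value, ...), one argument or row to a line, values as JSON. step_arm: Moves the arm, as the interface text tells. Its arguments: {"type":"object","properties":{"steps":{"type":"array"}},"required":["steps"]}

```bash
mkdir -p pics; ls
cat > h.py <<'E'
from bench import *
import numpy as np, cv2
def cam(n):
    m=camera_model(n); K=np.array(m["intrinsics"]); o=np.array(m["origin"]); R=np.array(m["orientation"])
    if R.shape!=(3,3):
        from scipy.spatial.transform import Rotation as S
        R=S.from_euler('xyz',R).as_matrix()
    return K,o,R
def cloud(n,d):
    K,o,R=cam(n); v,u=np.mgrid[:d.shape[0],:d.shape[1]]
    p=np.stack([(u-K[0,2])/K[0,0]*d,(v-K[1,2])/K[1,1]*d,d],-1)
    return p@R.T+o
E
python3 - <<'E'
from h import *
print(get_obs())
for n in("top","side"):
    print(camera_model(n))
    p,d=snapshot(n); np.savez(f"{n}0.npz",p=p,d=d)
    cv2.imwrite(f"pics/{n}0.png",cv2.resize(p[:,:,::-1],(800,600)))
    for q in("strip","carrier","hood"):
        print(n,q,[(round(r["confidence"],2),r["rect"]) for r in silhouettes(n,q)])
E
```

```text
pics
{'time': 0.0, 'joint_positions': array([ 1.20889524e+00,  8.78981645e-02,  1.37220154e+00, -5.61447222e-06,
        1.68360924e+00, -1.03115329e-01]), 'qvel': array([-1.75965350e-03, -1.65233719e-03,  6.23418106e-05, -3.10762955e-04,
       -1.99854181e-03, -1.13188524e-03]), 'joint_torque': array([ 1.02008100e-03, -3.40192723e+01, -3.02426398e+01,  7.17441039e-02,
        3.33667151e-02, -1.93486057e-04]), 'tool_pos': array([0.14057761, 0.53119148, 0.21236197]), 'ee_rot': array([-3.13948703e+00, -2.12284960e-04,  2.88280604e+00]), 'wrist_force': array([-0.88762264,  0.02517012, -0.3894674 ]), 'wrist_torque': array([0.03272602, 0.01245701, 0.00624532]), 'width': 0.09379975940958649}
{'intrinsics': array([[439.1918241 ,   0.        , 251.75153062],
       [  0.        , 439.1918241 , 188.53612596],
       [  0.        ,   0.        ,   1.        ]]), 'origin': array([ 0.41450865, -0.0750433 ,  1.32214189]), 'orientation': array([-3.08146336,  0.01693427, -1.59966215])}
top strip [(0.8, [258.6, 161.7, 276.8, 212.0])]
top carrier [(0.9, [341.5, 259.1, 387.1, 319.2]), (0.89, [306.1, 146.3, 345.2, 203.7]), (0.82, [355.0, 108.7, 410.8, 151.7])]
top hood [(0.84, [82.3, 164.3, 203.0, 206.1])]
{'intrinsics': array([[388.02204186,   0.        , 258.34349114],
       [  0.        , 388.02204186, 192.39740929],
       [  0.        ,   0.        ,   1.        ]]), 'origin': array([ 0.22559234, -0.89543624,  0.92983717]), 'orientation': array([-2.35440002, -0.00451629, -0.27467822])}
side strip [(0.93, [249.5, 204.7, 298.5, 219.1])]
side carrier [(0.81, [155.5, 289.1, 223.6, 335.2]), (0.66, [271.4, 237.1, 333.2, 269.2]), (0.59, [351.8, 262.2, 386.3, 323.3]), (0.16, [229.1, 100.5, 270.9, 175.3])]
side hood [(0.55, [228.8, 99.1, 273.9, 173.3]), (0.46, [328.3, 156.8, 354.1, 187.2])]
```

View pics/top0.png

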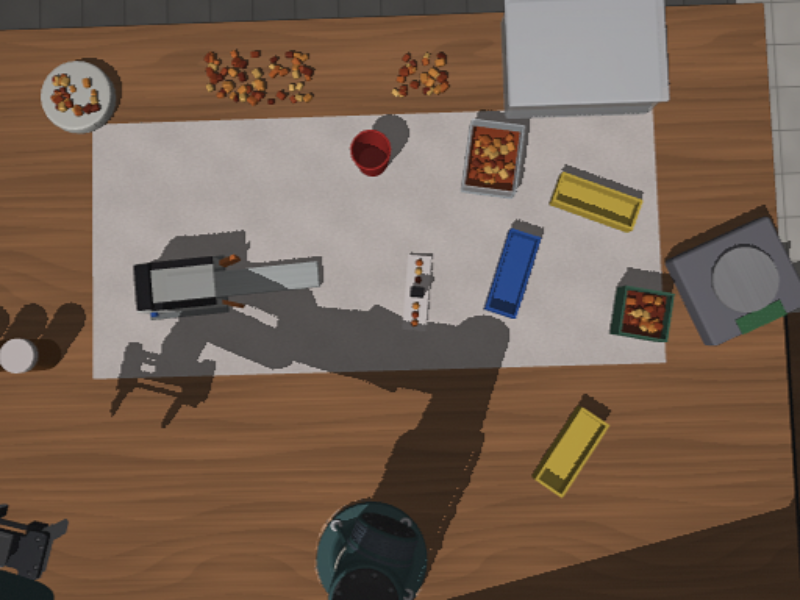

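View pics/side0.png

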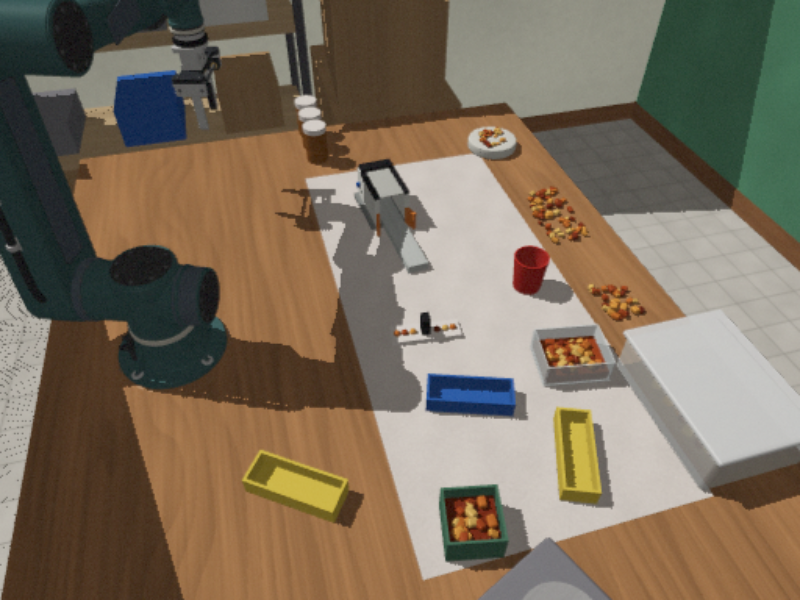

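Top view (800 px): the blue carrier is at (513,270), and it is the only blue box. The look-alikes are yellow boxes at (596,200) and (571,452). The strip is at (418,290) with its grip block. The hood is at (180,283), its runway running right to x≈322. Cup at (371,152), tub at (494,157), carton at (641,312). I choose the blue one.

```bash
cat >> h.py <<'E'
def rect(P,name):
    P=P.astype(np.float32); (c,(w,h),a)=cv2.minAreaRect(P)
    b=cv2.boxPoints((c,(w,h),a)); e=[b[1]-b[0],b[2]-b[1]]; e=max(e,key=np.linalg.norm)
    y=np.arctan2(e[1],e[0]); y=(y+np.pi/2)%np.pi-np.pi/2
    print(name,"c",np.round(c,4),"dims",np.round(sorted([w,h]),4),"yaw",round(float(y),3),"n",len(P)); return np.array(c),y
def big(m):
    n,l,s,_=cv2.connectedComponentsWithStats(m.astype(np.uint8)); return l==1+np.argmax(s[1:,4])
def meas(n,p,d):
    X=cloud(n,d); z=X[...,2]; hsv=cv2.cvtColor(p,cv2.COLOR_RGB2HSV)
    tab=(abs(X[...,0]-.4)<.15)&(abs(X[...,1])<.2)&(abs(z)<.012)
    print(n,"table z",np.median(z[tab]))
    roi=(X[...,0]>.25)&(X[...,0]<.7)&(abs(X[...,1])<.45)
    b=big(roi&(hsv[...,0]>105)&(hsv[...,0]<130)&(hsv[...,1]>150)&(d>0))
    print("blue z pct",np.round(np.percentile(z[b],[2,10,50,90,98]),4))
    rect(X[b&(z>.025)][:,:2],"carrier rim"); rect(X[b][:,:2],"carrier all")
    for s in silhouettes(n,"strip")[:1]:
        m=s["pixels"]&(d>0); print("strip z",np.round(np.percentile(z[m],[5,50,95,99]),4))
        rect(X[m&(z<.025)][:,:2],"strip plate")
        t=m&(z>.038); print("block",t.sum(), rect(X[t][:,:2],"block") if t.sum()>3 else "")
    return X
E
python3 - <<'E'
from h import *
for n in("top","side"):
    f=np.load(n+"0.npz"); X=meas(n,f["p"],f["d"]); z=X[...,2]
    m=(X[...,0]>.3)&(X[...,0]<.6)&(X[...,1]>.02)&(X[...,1]<.5)
    r=m&(abs(z-.02)<.006)&(X[...,1]<.24)&(X[...,1]>.05)
    r=big(r); rect(X[r][:,:2],"runway"); print("rz",np.median(z[r]))
    h=big(m&(z>.08)&(z<.11)&(X[...,1]>.2)); rect(X[h][:,:2],"hood top"); print(np.round(np.percentile(z[h],[5,50,95]),4))
    for q in("cup","tub","carton"):
        for s in silhouettes(n,q)[:1]: k=s["pixels"]&(d>0) if 0 else s["pixels"]; print(q,np.round(np.median(X[k],0),3))
f=np.load("top0.npz");cv2.imwrite("pics/c0.png",cv2.resize(f["p"][120:220,70:370,::-1],None,fx=2.6,fy=2.6,interpolation=2))
E
```

```text
top table z 8.116093006416136e-05
blue z pct [0.0002 0.0028 0.0069 0.0359 0.0387]
carrier rim c [ 0.5278 -0.2801] dims [0.061  0.1609] yaw -0.353 n 284
carrier all c [ 0.5278 -0.2801] dims [0.061  0.1609] yaw -0.353 n 1117
strip z [0.0055 0.0105 0.0507 0.0544]
strip plate c [ 0.4981 -0.097 ] dims [0.0441 0.1428] yaw -0.132 n 595
block c [ 0.498  -0.0986] dims [0.0181 0.0261] yaw 1.51 n 58
block 58 (array([ 0.498007  , -0.09862535]), np.float32(1.5101465))
runway c [0.5336 0.1646] dims [0.0482 0.1516] yaw -1.499 n 795
rz 0.019603902810702012
hood top c [0.5211 0.3395] dims [0.0884 0.1441] yaw -1.498 n 1610
[0.0868 0.0918 0.1029]
cup [ 0.77  -0.018  0.038]
tub [ 0.747 -0.25   0.031]
carton [ 0.77  -0.018  0.037]
side table z 0.00036172649883825514
blue z pct [0.003  0.0047 0.0156 0.0355 0.0381]
carrier rim c [ 0.5275 -0.2846] dims [0.0646 0.1576] yaw -0.328 n 425
carrier all c [ 0.5275 -0.2846] dims [0.0646 0.1576] yaw -0.328 n 1265
strip z [0.0056 0.0107 0.0461 0.0525]
strip plate c [ 0.4973 -0.1034] dims [0.0483 0.1409] yaw -0.108 n 474
block c [ 0.4973 -0.106 ] dims [0.0162 0.0195] yaw 1.378 n 38
block 38 (array([ 0.4973098 , -0.10604225]), np.float32(1.3782393))
runway c [0.5344 0.1603] dims [0.0502 0.1591] yaw -1.507 n 385
rz 0.019516535964690718
hood top c [0.5218 0.3349] dims [0.0906 0.1504] yaw -1.513 n 576
[0.0863 0.0916 0.1023]
cup [ 0.755 -0.038  0.058]
tub [ 0.746 -0.259  0.035]
carton [ 0.442 -0.528  0.043]
```

View pics/c0.png

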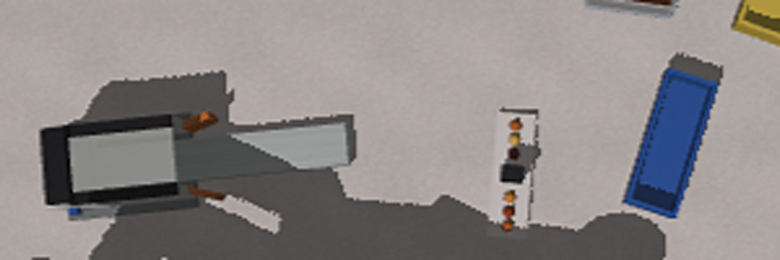

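The crop confirms the plain blue carrier and the strip with its stones and black block. The two cameras disagree by about 4.5 mm in y. I'll squeeze the carrier and the block lightly so they centre on known TCP positions.

```bash
cat >> h.py <<'E'
def go(x,y,z,yaw):
    from scipy.spatial.transform import Rotation as S
    o=get_obs(); R=S.from_euler('xyz',o["ee_rot"]); t=R.inv().apply(np.array([x,y,z])-o["tool_pos"])
    a=(R.inv()*S.from_euler('xyz',[np.pi,0,yaw])).as_rotvec()
    print("t",round(o["time"],2),"T",np.round(t,4),"A",np.round(a,4),"|",np.round(o["tool_pos"],4),np.round(o["ee_rot"],4),"w",round(o["width"],4),"F",np.round(o["wrist_force"],1))
E
python3 -c "
from h import *
go(.5278,-.282,.12,2.79)"
```

```text
t 0.8 T [-0.5824 -0.6876  0.0935] A [0.0001 0.     0.0928] | [0.1408 0.5317 0.2135] [3.1415 0.     2.8828] w 0.094 F [ 0.3 -0.1 -0. ]
```

>>> step_arm(
  steps=[
    {"jaw": 1, "tx": -0.582, "ty": -0.688, "tz": 0.0, "az": 0.093},
    {"jaw": 1, "tx": -0.582, "ty": -0.688, "tz": 0.0, "az": 0.093},
    {"jaw": 1, "tx": -0.582, "ty": -0.688, "tz": 0.0, "az": 0.093},
    {"jaw": 1, "tx": -0.582, "ty": -0.688, "tz": 0.0, "az": 0.093},
    {"jaw": 1, "tx": -0.582, "ty": -0.688, "tz": 0.0, "az": 0.093},
    {"jaw": 1, "tx": -0.582, "ty": -0.688, "tz": 0.0, "az": 0.093},
    {"jaw": 1, "tx": -0.582, "ty": -0.688, "tz": 0.0, "az": 0.093},
    {"jaw": 1, "tx": -0.582, "ty": -0.688, "tz": 0.0, "az": 0.093},
  ],
)

```text
invalid input
```

```bash
python3 -c "
from h import *
go(.5278,-.282,.12,2.79)"
```

```text
t 0.8 T [-0.5824 -0.6876  0.0935] A [0.0001 0.     0.0928] | [0.1408 0.5317 0.2135] [3.1415 0.     2.8828] w 0.094 F [ 0.3 -0.1 -0. ]
```

Perhaps every key is required, so I'll give all seven.

>>> step_arm(
  steps=[
    {"jaw": 1, "tx": -0.582, "ty": -0.688, "tz": 0.0, "ax": 0, "ay": 0, "az": 0.093},
    {"jaw": 1, "tx": -0.582, "ty": -0.688, "tz": 0.0, "ax": 0, "ay": 0, "az": 0.093},
    {"jaw": 1, "tx": -0.582, "ty": -0.688, "tz": 0.0, "ax": 0, "ay": 0, "az": 0.093},
    {"jaw": 1, "tx": -0.582, "ty": -0.688, "tz": 0.0, "ax": 0, "ay": 0, "az": 0.093},
    {"jaw": 1, "tx": -0.582, "ty": -0.688, "tz": 0.0, "ax": 0, "ay": 0, "az": 0.093},
    {"jaw": 1, "tx": -0.582, "ty": -0.688, "tz": 0.0, "ax": 0, "ay": 0, "az": 0.093},
    {"jaw": 1, "tx": -0.582, "ty": -0.688, "tz": 0.0, "ax": 0, "ay": 0, "az": 0.093},
    {"jaw": 1, "tx": -0.582, "ty": -0.688, "tz": 0.0, "ax": 0, "ay": 0, "az": 0.093},
  ],
)

```text
time: 1.6
tool_pos: [0.3127, 0.1686, 0.2139]
ee_rot: [3.14, 0.001, 2.79]
wrist_force: [0.9, 1.0, -0.5]
width: 0.0941
```

```bash
python3 -c "
from h import *
go(.5278,-.282,.12,2.79)"
```

```text
t 1.6 T [-0.3568 -0.3493  0.0939] A [0.0013 0.0014 0.0005] | [0.3127 0.1686 0.2139] [3.1403e+00 1.4000e-03 2.7905e+00] w 0.0941 F [ 0.9  1.  -0.5]
```

>>> step_arm(
  steps=[
    {"jaw": 1, "tx": -0.357, "ty": -0.349, "tz": 0.0, "ax": 0, "ay": 0, "az": 0},
    {"jaw": 1, "tx": -0.357, "ty": -0.349, "tz": 0.0, "ax": 0, "ay": 0, "az": 0},
    {"jaw": 1, "tx": -0.357, "ty": -0.349, "tz": 0.0, "ax": 0, "ay": 0, "az": 0},
    {"jaw": 1, "tx": -0.357, "ty": -0.349, "tz": 0.0, "ax": 0, "ay": 0, "az": 0},
    {"jaw": 1, "tx": -0.357, "ty": -0.349, "tz": 0.02, "ax": 0, "ay": 0, "az": 0},
    {"jaw": 1, "tx": -0.357, "ty": -0.349, "tz": 0.04, "ax": 0, "ay": 0, "az": 0},
    {"jaw": 1, "tx": -0.357, "ty": -0.349, "tz": 0.06, "ax": 0, "ay": 0, "az": 0},
    {"jaw": 1, "tx": -0.357, "ty": -0.349, "tz": 0.09, "ax": 0, "ay": 0, "az": 0},
  ],
)

```text
time: 2.4
tool_pos: [0.4833, -0.1878, 0.1723]
ee_rot: [3.141, 0.005, 2.789]
wrist_force: [1.0, 0.5, -0.6]
width: 0.0943
```

```bash
python3 -c "
from h import *
go(.5278,-.282,.024,2.79)"
```

```text
t 2.4 T [-0.0735 -0.0732  0.1487] A [ 0.001   0.0055 -0.0005] | [ 0.4833 -0.1878  0.1723] [3.1406 0.0055 2.7894] w 0.0943 F [ 1.   0.5 -0.6]
```

>>> step_arm(
  steps=[
    {"jaw": 1, "tx": -0.0735, "ty": -0.073, "tz": 0.02, "ax": 0.001, "ay": 0.005, "az": 0},
    {"jaw": 1, "tx": -0.0735, "ty": -0.073, "tz": 0.04, "ax": 0.001, "ay": 0.005, "az": 0},
    {"jaw": 1, "tx": -0.0735, "ty": -0.073, "tz": 0.06, "ax": 0.001, "ay": 0.005, "az": 0},
    {"jaw": 1, "tx": -0.0735, "ty": -0.073, "tz": 0.06, "ax": 0.001, "ay": 0.005, "az": 0},
    {"jaw": 1, "tx": -0.0735, "ty": -0.073, "tz": 0.09, "ax": 0.001, "ay": 0.005, "az": 0},
    {"jaw": 1, "tx": -0.0735, "ty": -0.073, "tz": 0.12, "ax": 0.001, "ay": 0.005, "az": 0},
    {"jaw": 1, "tx": -0.0735, "ty": -0.073, "tz": 0.14, "ax": 0.001, "ay": 0.005, "az": 0},
    {"jaw": 1, "tx": -0.0735, "ty": -0.073, "tz": 0.149, "ax": 0.001, "ay": 0.005, "az": 0},
  ],
)

```text
time: 3.2
tool_pos: [0.527, -0.2801, 0.0228]
ee_rot: [3.141, -0.002, 2.791]
wrist_force: [0.2, 1.0, 0.0]
width: 0.0937
```

>>> step_arm(
  steps=[
    {"jaw": 0.75, "tx": 0, "ty": 0, "tz": 0, "ax": 0, "ay": 0, "az": 0},
    {"jaw": 0.68, "tx": 0, "ty": 0, "tz": 0, "ax": 0, "ay": 0, "az": 0},
    {"jaw": 0.62, "tx": 0, "ty": 0, "tz": 0, "ax": 0, "ay": 0, "az": 0},
    {"jaw": 0.6, "tx": 0, "ty": 0, "tz": 0, "ax": 0, "ay": 0, "az": 0},
    {"jaw": 0.6, "tx": 0, "ty": 0, "tz": 0, "ax": 0, "ay": 0, "az": 0},
    {"jaw": 0.6, "tx": 0, "ty": 0, "tz": 0, "ax": 0, "ay": 0, "az": 0},
  ],
)

```text
time: 3.8
tool_pos: [0.5275, -0.2809, 0.0242]
ee_rot: [-3.141, 0.0, 2.791]
wrist_force: [-0.7, -0.9, 4.3]
width: 0.0595
```

```bash
python3 -c "
from h import *
go(.5278,-.282,.024,2.79)"
```

```text
t 3.8 T [-0.0006 -0.0009  0.0002] A [-0.0004  0.0001  0.0006] | [ 0.5275 -0.2809  0.0242] [-3.1412e+00  1.0000e-04  2.7906e+00] w 0.0595 F [-0.7 -0.9  4.3]
```

>>> step_arm(
  steps=[
    {"jaw": 1, "tx": 0, "ty": 0, "tz": 0, "ax": 0, "ay": 0, "az": 0},
    {"jaw": 1, "tx": 0, "ty": 0, "tz": 0, "ax": 0, "ay": 0, "az": 0},
    {"jaw": 1, "tx": 0, "ty": 0, "tz": 0, "ax": 0, "ay": 0, "az": 0},
    {"jaw": 1, "tx": 0, "ty": 0, "tz": -0.04, "ax": 0, "ay": 0, "az": 0},
    {"jaw": 1, "tx": 0, "ty": 0, "tz": -0.08, "ax": 0, "ay": 0, "az": 0},
    {"jaw": 1, "tx": 0, "ty": 0, "tz": -0.09, "ax": 0, "ay": 0, "az": 0},
  ],
)

```text
time: 4.4
tool_pos: [0.5299, -0.2823, 0.1195]
ee_rot: [-3.139, 0.009, 2.791]
wrist_force: [0.1, 0.1, 0.8]
width: 0.0939
```

```bash
python3 -c "
from h import *
go(.498,-.098,.11,3.01)"
```

```text
t 4.4 T [0.0934 0.1621 0.0083] A [-0.0032  0.0084 -0.2193] | [ 0.5299 -0.2823  0.1195] [-3.1393  0.0087  2.7908] w 0.0939 F [0.1 0.1 0.8]
```

>>> step_arm(
  steps=[
    {"jaw": 1, "tx": 0.093, "ty": 0.162, "tz": 0.008, "ax": -0.003, "ay": 0.008, "az": -0.22},
    {"jaw": 1, "tx": 0.093, "ty": 0.162, "tz": 0.008, "ax": -0.003, "ay": 0.008, "az": -0.22},
    {"jaw": 1, "tx": 0.093, "ty": 0.162, "tz": 0.008, "ax": -0.003, "ay": 0.008, "az": -0.22},
    {"jaw": 1, "tx": 0.093, "ty": 0.162, "tz": 0.008, "ax": -0.003, "ay": 0.008, "az": -0.22},
    {"jaw": 1, "tx": 0.093, "ty": 0.162, "tz": 0.008, "ax": -0.003, "ay": 0.008, "az": -0.22},
    {"jaw": 1, "tx": 0.093, "ty": 0.162, "tz": 0.008, "ax": -0.003, "ay": 0.008, "az": -0.22},
  ],
)

```text
time: 5.0
tool_pos: [0.4979, -0.0977, 0.1096]
ee_rot: [-3.141, -0.0, 3.012]
wrist_force: [-0.0, -1.0, 0.1]
width: 0.0938
```

```bash
python3 -c "
from h import *
go(.498,-.098,.031,3.01)"
```

```text
t 5.0 T [-0.0001 -0.0002  0.0786] A [-0.0006 -0.0005  0.0024] | [ 0.4979 -0.0977  0.1096] [-3.1410e+00 -5.0000e-04  3.0124e+00] w 0.0938 F [-0.  -1.   0.1]
```

>>> step_arm(
  steps=[
    {"jaw": 0.8, "tx": 0, "ty": 0, "tz": 0.03, "ax": 0, "ay": 0, "az": 0.002},
    {"jaw": 0.6, "tx": 0, "ty": 0, "tz": 0.06, "ax": 0, "ay": 0, "az": 0.002},
    {"jaw": 0.45, "tx": 0, "ty": 0, "tz": 0.079, "ax": 0, "ay": 0, "az": 0.002},
    {"jaw": 0.35, "tx": 0, "ty": 0, "tz": 0.079, "ax": 0, "ay": 0, "az": 0.002},
    {"jaw": 0.3, "tx": 0, "ty": 0, "tz": 0.079, "ax": 0, "ay": 0, "az": 0.002},
    {"jaw": 0.25, "tx": 0, "ty": 0, "tz": 0.079, "ax": 0, "ay": 0, "az": 0.002},
    {"jaw": 0.25, "tx": 0, "ty": 0, "tz": 0.079, "ax": 0, "ay": 0, "az": 0.002},
    {"jaw": 0.25, "tx": 0, "ty": 0, "tz": 0.079, "ax": 0, "ay": 0, "az": 0.002},
  ],
)

```text
time: 5.8
tool_pos: [0.4988, -0.0981, 0.0319]
ee_rot: [-3.141, 0.002, 3.01]
wrist_force: [-0.1, 0.5, -0.0]
width: 0.0334
```

```bash
python3 -c "
from h import *
go(.498,-.098,.031,3.01)"
```

```text
t 5.8 T [ 0.0008 -0.      0.0009] A [-0.0011  0.0018  0.0004] | [ 0.4988 -0.0981  0.0319] [-3.1405e+00  1.8000e-03  3.0104e+00] w 0.0334 F [-0.1  0.5 -0. ]
```

>>> step_arm(
  steps=[
    {"jaw": 0.2, "tx": 0, "ty": 0, "tz": 0, "ax": 0, "ay": 0, "az": 0},
    {"jaw": 0.2, "tx": 0, "ty": 0, "tz": 0, "ax": 0, "ay": 0, "az": 0},
    {"jaw": 0.2, "tx": 0, "ty": 0, "tz": 0, "ax": 0, "ay": 0, "az": 0},
  ],
)

```text
time: 6.1
tool_pos: [0.499, -0.0982, 0.0323]
ee_rot: [-3.14, 0.003, 3.01]
wrist_force: [0.4, 0.4, 1.0]
width: 0.026
```

>>> step_arm(
  steps=[
    {"jaw": 0.65, "tx": 0, "ty": 0, "tz": 0, "ax": 0, "ay": 0, "az": 0},
    {"jaw": 0.65, "tx": 0, "ty": 0, "tz": 0, "ax": 0, "ay": 0, "az": 0},
    {"jaw": 0.65, "tx": 0, "ty": 0, "tz": 0, "ax": 0, "ay": 0, "az": 0},
    {"jaw": 0.65, "tx": 0, "ty": 0, "tz": 0, "ax": 0, "ay": 0, "az": 1.571},
    {"jaw": 0.65, "tx": 0, "ty": 0, "tz": 0, "ax": 0, "ay": 0, "az": 1.571},
    {"jaw": 0.65, "tx": 0, "ty": 0, "tz": 0, "ax": 0, "ay": 0, "az": 1.571},
    {"jaw": 0.65, "tx": 0, "ty": 0, "tz": 0, "ax": 0, "ay": 0, "az": 1.571},
    {"jaw": 0.65, "tx": 0, "ty": 0, "tz": 0, "ax": 0, "ay": 0, "az": 1.571},
  ],
)

```text
time: 6.9
tool_pos: [0.4989, -0.0981, 0.0321]
ee_rot: [3.141, 0.002, 2.254]
wrist_force: [0.1, 0.4, 0.1]
width: 0.0611
```

```bash
python3 -c "
from h import *
go(.4988,-.0981,.031,1.439)"
```

```text
t 6.9 T [ 0.0001 -0.0001  0.0011] A [0.0018 0.002  0.8152] | [ 0.4989 -0.0981  0.0321] [3.1408e+00 2.5000e-03 2.2542e+00] w 0.0611 F [0.1 0.4 0.1]
```

>>> step_arm(
  steps=[
    {"jaw": 0.6, "tx": 0, "ty": 0, "tz": 0.001, "ax": 0.002, "ay": 0.002, "az": 0.815},
    {"jaw": 0.6, "tx": 0, "ty": 0, "tz": 0.001, "ax": 0.002, "ay": 0.002, "az": 0.815},
    {"jaw": 0.6, "tx": 0, "ty": 0, "tz": 0.001, "ax": 0.002, "ay": 0.002, "az": 0.815},
    {"jaw": 0.6, "tx": 0, "ty": 0, "tz": 0.001, "ax": 0.002, "ay": 0.002, "az": 0.815},
    {"jaw": 0.6, "tx": 0, "ty": 0, "tz": 0.001, "ax": 0.002, "ay": 0.002, "az": 0.815},
    {"jaw": 0.6, "tx": 0, "ty": 0, "tz": 0.001, "ax": 0.002, "ay": 0.002, "az": 0.815},
    {"jaw": 0.6, "tx": 0, "ty": 0, "tz": 0.001, "ax": 0.002, "ay": 0.002, "az": 0.815},
    {"jaw": 0.55, "tx": 0, "ty": 0, "tz": 0.001, "ax": 0.002, "ay": 0.002, "az": 0.815},
  ],
)

```text
time: 7.7
tool_pos: [0.4989, -0.0981, 0.0311]
ee_rot: [-3.141, 0.0, 1.441]
wrist_force: [-0.2, 0.3, -0.3]
width: 0.0528
```

>>> step_arm(
  steps=[
    {"jaw": 0.4, "tx": 0, "ty": 0, "tz": 0, "ax": 0, "ay": 0, "az": 0},
    {"jaw": 0.3, "tx": 0, "ty": 0, "tz": 0, "ax": 0, "ay": 0, "az": 0},
    {"jaw": 0.2, "tx": 0, "ty": 0, "tz": 0, "ax": 0, "ay": 0, "az": 0},
    {"jaw": 0.15, "tx": 0, "ty": 0, "tz": 0, "ax": 0, "ay": 0, "az": 0},
    {"jaw": 0.1, "tx": 0, "ty": 0, "tz": 0, "ax": 0, "ay": 0, "az": 0},
    {"jaw": 0.05, "tx": 0, "ty": 0, "tz": 0, "ax": 0, "ay": 0, "az": 0},
    {"jaw": 0.05, "tx": 0, "ty": 0, "tz": 0, "ax": 0, "ay": 0, "az": 0},
    {"jaw": 0.05, "tx": 0, "ty": 0, "tz": 0, "ax": 0, "ay": 0, "az": 0},
  ],
)

```text
time: 8.5
tool_pos: [0.4987, -0.098, 0.0311]
ee_rot: [-3.141, 0.0, 1.441]
wrist_force: [-1.0, -0.1, 1.1]
width: 0.0175
```

```bash
python3 -c "
from h import *
go(.4988,-.0981,.031,1.439)"
```

```text
t 8.5 T [-0.      0.0001  0.0001] A [-0.0007  0.0001  0.002 ] | [ 0.4987 -0.098   0.0311] [-3.1409e+00  1.0000e-04  1.4410e+00] w 0.0175 F [-1.  -0.1  1.1]
```

>>> step_arm(
  steps=[
    {"jaw": 0.05, "tx": 0, "ty": 0, "tz": -0.01, "ax": 0, "ay": 0, "az": 0},
    {"jaw": 0.05, "tx": 0, "ty": 0, "tz": -0.025, "ax": 0, "ay": 0, "az": 0},
    {"jaw": 0.05, "tx": 0, "ty": 0, "tz": -0.045, "ax": 0, "ay": 0, "az": 0},
    {"jaw": 0.05, "tx": 0, "ty": 0, "tz": -0.065, "ax": 0, "ay": 0, "az": 0},
    {"jaw": 0.05, "tx": 0, "ty": 0, "tz": -0.08, "ax": 0, "ay": 0, "az": 0},
    {"jaw": 0.05, "tx": 0, "ty": 0, "tz": -0.085, "ax": 0, "ay": 0, "az": 0},
  ],
)

```text
time: 9.1
tool_pos: [0.5001, -0.0984, 0.1186]
ee_rot: [3.138, 0.001, 1.441]
wrist_force: [0.3, -0.8, -1.8]
width: 0.0175
```

```bash
python3 -c "
from h import *
go(.5275,-.2809,.11,1.2196)"
```

```text
t 9.1 T [-0.1774  0.0508  0.0089] A [0.0036 0.0004 0.2214] | [ 0.5001 -0.0984  0.1186] [3.138e+00 8.000e-04 1.441e+00] w 0.0175 F [ 0.3 -0.8 -1.8]
```

>>> step_arm(
  steps=[
    {"jaw": 0.05, "tx": -0.02, "ty": 0.006, "tz": 0, "ax": 0.003, "ay": 0, "az": 0.03},
    {"jaw": 0.05, "tx": -0.05, "ty": 0.014, "tz": 0, "ax": 0.003, "ay": 0, "az": 0.07},
    {"jaw": 0.05, "tx": -0.085, "ty": 0.024, "tz": 0, "ax": 0.003, "ay": 0, "az": 0.11},
    {"jaw": 0.05, "tx": -0.12, "ty": 0.034, "tz": 0, "ax": 0.003, "ay": 0, "az": 0.15},
    {"jaw": 0.05, "tx": -0.15, "ty": 0.043, "tz": 0.003, "ax": 0.003, "ay": 0, "az": 0.19},
    {"jaw": 0.05, "tx": -0.168, "ty": 0.048, "tz": 0.006, "ax": 0.003, "ay": 0, "az": 0.21},
    {"jaw": 0.05, "tx": -0.1774, "ty": 0.0508, "tz": 0.009, "ax": 0.003, "ay": 0, "az": 0.2214},
    {"jaw": 0.05, "tx": -0.1774, "ty": 0.0508, "tz": 0.009, "ax": 0.003, "ay": 0, "az": 0.2214},
  ],
)

```text
time: 9.9
tool_pos: [0.527, -0.281, 0.1085]
ee_rot: [-3.14, -0.001, 1.219]
wrist_force: [-0.3, 0.9, -2.1]
width: 0.018
```

Run:
```python
from h import *
go(.5278,-.281,.075,1.2196)
p,d=snapshot("side"); cv2.imwrite("pics/s1.png",cv2.resize(p[180:290,230:370,::-1],None,fx=5.5,fy=5.5,interpolation=2))
```

```text
t 9.9 T [0.0003 0.0008 0.0335] A [-0.0018 -0.0006 -0.0008] | [ 0.527  -0.281   0.1085] [-3.1398e+00 -6.0000e-04  1.2187e+00] w 0.018 F [-0.3  0.9 -2.1]
```

View pics/s1.png

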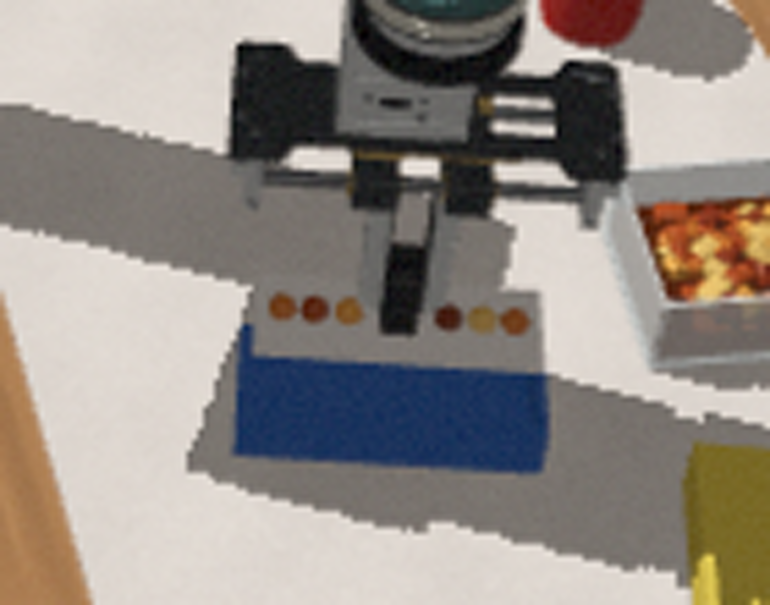

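The side crop shows the strip level above the carrier, spanning px 252–540 against 237–547, and nearly centred. I'll check the offset along the length numerically.

Run:
```python
from h import *
p,d=snapshot("side"); X=cloud("side",d); hsv=cv2.cvtColor(p,cv2.COLOR_RGB2HSV)
u=np.array([np.cos(-.351),np.sin(-.351)]); c=np.array([.5275,-.2809]); a=(X[...,:2]-c)@u; b=(X[...,:2]-c)@np.array([-u[1],u[0]])
near=(abs(a)<.11)&(abs(b)<.05)&(d>0)
B=near&(hsv[...,0]>105)&(hsv[...,0]<130)&(hsv[...,1]>150)
for lo,hi in((.004,.016),(.016,.03),(.03,.04)):
    m=B&(X[...,2]>lo)&(X[...,2]<hi); print("carrier",lo,m.sum(),np.round(np.percentile(a[m],[.5,99.5]),4), np.round(np.percentile(b[m],[.5,99.5]),4))
S=near&(X[...,2]>.07)&(X[...,2]<.1)
print("strip",S.sum(),np.round(np.percentile(a[S],[.5,99.5]),4),np.round(np.percentile(b[S],[.5,99.5]),4))
k=S&(X[...,2]>.083)&(X[...,2]<.09); print(np.round(np.percentile(a[k],[.5,99.5]),4),np.round(np.percentile(b[k],[.5,99.5]),4))
```

```text
carrier 0.004 560 [-0.0735  0.0768] [-0.0339  0.026 ]
carrier 0.016 178 [-0.0737  0.0772] [-0.0348  0.0212]
carrier 0.03 180 [-0.0771  0.0784] [-0.0348  0.0204]
strip 696 [-0.0708  0.072 ] [-0.0257  0.0221]
[-0.071   0.0719] [-0.0257  0.0227]
```

```bash
python3 -c "
from h import *
go(.5281,-.2811,.075,1.2196)"
```

```text
t 10.0 T [-0.0011  0.0013  0.0344] A [-0.0007 -0.0008  0.0011] | [ 0.5273 -0.2796  0.1094] [-3.1409e+00 -8.0000e-04  1.2207e+00] w 0.0182 F [-0.3  1.1 -0.5]
```

>>> step_arm(
  steps=[
    {"jaw": 0.05, "tx": 0, "ty": 0.001, "tz": 0.01, "ax": -0.002, "ay": 0, "az": 0},
    {"jaw": 0.05, "tx": 0, "ty": 0.001, "tz": 0.02, "ax": -0.002, "ay": 0, "az": 0},
    {"jaw": 0.05, "tx": 0, "ty": 0.001, "tz": 0.028, "ax": -0.002, "ay": 0, "az": 0},
    {"jaw": 0.05, "tx": 0, "ty": 0.001, "tz": 0.033, "ax": -0.002, "ay": 0, "az": 0},
    {"jaw": 0.05, "tx": 0, "ty": 0.001, "tz": 0.033, "ax": -0.002, "ay": 0, "az": 0},
  ],
)

```text
time: 10.5
tool_pos: [0.5275, -0.2792, 0.0749]
ee_rot: [-3.14, -0.001, 1.221]
wrist_force: [0.6, -0.4, -2.1]
width: 0.018
```

```bash
python3 -c "
from h import *
go(.5281,-.2811,.037,1.2196)"
```

```text
t 10.5 T [-0.0016  0.0013  0.0379] A [-0.0014 -0.0015  0.0013] | [ 0.5275 -0.2792  0.0749] [-3.1402e+00 -1.5000e-03  1.2209e+00] w 0.018 F [ 0.6 -0.4 -2.1]
```

>>> step_arm(
  steps=[
    {"jaw": 0.05, "tx": -0.0016, "ty": 0.0012, "tz": 0.002, "ax": -0.001, "ay": -0.001, "az": 0.001},
    {"jaw": 0.05, "tx": -0.0016, "ty": 0.0012, "tz": 0.007, "ax": -0.001, "ay": -0.001, "az": 0.001},
    {"jaw": 0.05, "tx": -0.0016, "ty": 0.0012, "tz": 0.013, "ax": -0.001, "ay": -0.001, "az": 0.001},
    {"jaw": 0.05, "tx": -0.0016, "ty": 0.0012, "tz": 0.019, "ax": -0.001, "ay": -0.001, "az": 0.001},
    {"jaw": 0.05, "tx": -0.0016, "ty": 0.0012, "tz": 0.022, "ax": -0.001, "ay": -0.001, "az": 0.001},
    {"jaw": 0.05, "tx": -0.0016, "ty": 0.0012, "tz": 0.022, "ax": -0.001, "ay": -0.001, "az": 0.001},
  ],
)

```text
time: 11.1
tool_pos: [0.5276, -0.2808, 0.0519]
ee_rot: [-3.14, -0.001, 1.22]
wrist_force: [-0.1, 0.7, -1.9]
width: 0.0178
```

```bash
python3 -c "
from h import *
go(.5281,-.2811,.037,1.2196)"
```

```text
t 11.1 T [-0.0001  0.0007  0.0149] A [-0.002  -0.0009  0.0003] | [ 0.5276 -0.2808  0.0519] [-3.1396e+00 -9.0000e-04  1.2199e+00] w 0.0178 F [-0.1  0.7 -1.9]
```

>>> step_arm(
  steps=[
    {"jaw": 0.05, "tx": 0, "ty": 0.0005, "tz": 0.004, "ax": -0.002, "ay": -0.001, "az": 0},
    {"jaw": 0.05, "tx": 0, "ty": 0.0005, "tz": 0.009, "ax": -0.002, "ay": -0.001, "az": 0},
    {"jaw": 0.05, "tx": 0, "ty": 0.0005, "tz": 0.012, "ax": -0.002, "ay": -0.001, "az": 0},
    {"jaw": 0.05, "tx": 0, "ty": 0.0005, "tz": 0.014, "ax": -0.002, "ay": -0.001, "az": 0},
    {"jaw": 0.05, "tx": 0, "ty": 0.0005, "tz": 0.0145, "ax": -0.002, "ay": -0.001, "az": 0},
    {"jaw": 0.05, "tx": 0, "ty": 0.0005, "tz": 0.0145, "ax": -0.002, "ay": -0.001, "az": 0},
  ],
)

```text
time: 11.7
tool_pos: [0.528, -0.281, 0.0374]
ee_rot: [3.142, 0.0, 1.22]
wrist_force: [0.7, 0.7, -1.8]
width: 0.0179
```

```bash
python3 -c "
from h import *
go(.5281,-.2811,.037,1.2196)"
```

```text
t 11.7 T [-0.0001  0.0001  0.0004] A [0.     0.0002 0.0003] | [ 0.528  -0.281   0.0374] [3.1416e+00 2.0000e-04 1.2199e+00] w 0.0179 F [ 0.7  0.7 -1.8]
```

>>> step_arm(
  steps=[
    {"jaw": 0.5, "tx": 0, "ty": 0, "tz": 0, "ax": 0, "ay": 0, "az": 0},
    {"jaw": 0.5, "tx": 0, "ty": 0, "tz": 0, "ax": 0, "ay": 0, "az": 0},
    {"jaw": 0.5, "tx": 0, "ty": 0, "tz": 0, "ax": 0, "ay": 0, "az": 0},
    {"jaw": 0.5, "tx": 0, "ty": 0, "tz": -0.02, "ax": 0, "ay": 0, "az": 0},
    {"jaw": 0.7, "tx": 0, "ty": 0, "tz": -0.05, "ax": 0, "ay": 0, "az": 0},
    {"jaw": 1, "tx": 0, "ty": 0, "tz": -0.08, "ax": 0, "ay": 0, "az": 0},
    {"jaw": 1, "tx": 0, "ty": 0, "tz": -0.08, "ax": 0, "ay": 0, "az": 0},
  ],
)

```text
time: 12.4
tool_pos: [0.5309, -0.2828, 0.1235]
ee_rot: [3.131, 0.003, 1.22]
wrist_force: [0.9, -0.6, 1.5]
width: 0.0676
```

Run:
```python
from h import *
go(.5275,-.281,.12,2.7906)
p,d=snapshot("side"); cv2.imwrite("pics/s2.png",cv2.resize(p[180:290,230:370,::-1],None,fx=5,fy=5,interpolation=2))
```

```text
t 12.4 T [ 0.0005 -0.0038  0.0035] A [ 0.0064  0.0106 -1.5706] | [ 0.5309 -0.2828  0.1235] [3.1307e+00 2.7000e-03 1.2200e+00] w 0.0676 F [ 0.9 -0.6  1.5]
```

View pics/s2.png

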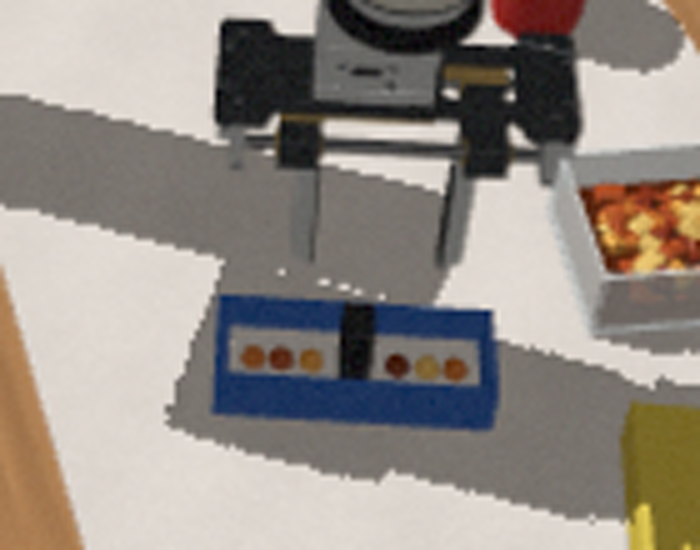

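The strip lies flat in the pocket: block at (357,340), with white plate visible inside both ends. Next I turn and grip the carrier across its width.

>>> step_arm(
  steps=[
    {"jaw": 1, "tx": 0, "ty": -0.004, "tz": 0.003, "ax": 0.006, "ay": 0.01, "az": -1.57},
    {"jaw": 1, "tx": 0, "ty": -0.004, "tz": 0.003, "ax": 0.006, "ay": 0.01, "az": -1.57},
    {"jaw": 1, "tx": 0, "ty": -0.004, "tz": 0.003, "ax": 0.006, "ay": 0.01, "az": -1.57},
    {"jaw": 1, "tx": 0, "ty": -0.004, "tz": 0.003, "ax": 0.006, "ay": 0.01, "az": -1.57},
    {"jaw": 1, "tx": 0, "ty": -0.004, "tz": 0.003, "ax": 0.006, "ay": 0.01, "az": -1.57},
    {"jaw": 1, "tx": 0, "ty": -0.004, "tz": 0.003, "ax": 0.006, "ay": 0.01, "az": -1.57},
    {"jaw": 1, "tx": 0, "ty": -0.004, "tz": 0.003, "ax": 0.006, "ay": 0.01, "az": -1.57},
    {"jaw": 1, "tx": 0, "ty": -0.004, "tz": 0.003, "ax": 0.006, "ay": 0.01, "az": -1.57},
  ],
)

```text
time: 13.25
tool_pos: [0.5251, -0.2801, 0.1155]
ee_rot: [-3.141, -0.006, 2.426]
wrist_force: [0.1, -0.8, 0.9]
width: 0.0941
```

```bash
python3 -c "
from h import *
go(.5275,-.281,.12,2.7906)"
```

```text
t 13.25 T [-0.0024  0.0009 -0.0045] A [ 0.0008 -0.0062 -0.3645] | [ 0.5251 -0.2801  0.1155] [-3.1413 -0.0063  2.4261] w 0.0941 F [ 0.1 -0.8  0.9]
```

>>> step_arm(
  steps=[
    {"jaw": 1, "tx": -0.002, "ty": 0.001, "tz": 0, "ax": 0.001, "ay": -0.006, "az": -0.3645},
    {"jaw": 1, "tx": -0.002, "ty": 0.001, "tz": 0, "ax": 0.001, "ay": -0.006, "az": -0.3645},
    {"jaw": 1, "tx": -0.002, "ty": 0.001, "tz": 0, "ax": 0.001, "ay": -0.006, "az": -0.3645},
    {"jaw": 1, "tx": -0.002, "ty": 0.001, "tz": 0, "ax": 0.001, "ay": -0.006, "az": -0.3645},
    {"jaw": 1, "tx": -0.002, "ty": 0.001, "tz": 0, "ax": 0.001, "ay": -0.006, "az": -0.3645},
  ],
)

```text
time: 13.75
tool_pos: [0.5267, -0.2803, 0.1142]
ee_rot: [3.141, -0.002, 2.789]
wrist_force: [0.1, 0.8, 0.7]
width: 0.0943
```

```bash
python3 -c "
from h import *
go(.5275,-.281,.017,2.7906)"
```

```text
t 13.75 T [-0.0013 -0.0005  0.0972] A [ 0.0004 -0.0024 -0.0016] | [ 0.5267 -0.2803  0.1142] [ 3.1412e+00 -2.4000e-03  2.7890e+00] w 0.0943 F [0.1 0.8 0.7]
```

>>> step_arm(
  steps=[
    {"jaw": 1, "tx": -0.001, "ty": 0, "tz": 0.03, "ax": 0, "ay": -0.002, "az": -0.0016},
    {"jaw": 1, "tx": -0.001, "ty": 0, "tz": 0.06, "ax": 0, "ay": -0.002, "az": -0.0016},
    {"jaw": 1, "tx": -0.001, "ty": 0, "tz": 0.08, "ax": 0, "ay": -0.002, "az": -0.0016},
    {"jaw": 1, "tx": -0.001, "ty": 0, "tz": 0.092, "ax": 0, "ay": -0.002, "az": -0.0016},
    {"jaw": 1, "tx": -0.001, "ty": 0, "tz": 0.097, "ax": 0, "ay": -0.002, "az": -0.0016},
    {"jaw": 0.8, "tx": -0.001, "ty": 0, "tz": 0.097, "ax": 0, "ay": -0.002, "az": -0.0016},
    {"jaw": 0.7, "tx": -0.001, "ty": 0, "tz": 0.097, "ax": 0, "ay": -0.002, "az": -0.0016},
    {"jaw": 0.64, "tx": -0.001, "ty": 0, "tz": 0.097, "ax": 0, "ay": -0.002, "az": -0.0016},
  ],
)

```text
time: 14.55
tool_pos: [0.5284, -0.2811, 0.0188]
ee_rot: [-3.141, 0.002, 2.79]
wrist_force: [0.1, -0.0, 0.6]
width: 0.0735
```

>>> step_arm(
  steps=[
    {"jaw": 0.5, "tx": 0, "ty": 0, "tz": 0, "ax": 0, "ay": 0, "az": 0},
    {"jaw": 0.5, "tx": 0, "ty": 0, "tz": 0, "ax": 0, "ay": 0, "az": 0},
    {"jaw": 0.5, "tx": 0, "ty": 0, "tz": 0, "ax": 0, "ay": 0, "az": 0},
    {"jaw": 0.5, "tx": 0, "ty": 0, "tz": 0, "ax": 0, "ay": 0, "az": 0},
  ],
)

```text
time: 14.95
tool_pos: [0.5291, -0.2815, 0.02]
ee_rot: [-3.141, 0.005, 2.791]
wrist_force: [-0.5, 0.1, 4.8]
width: 0.0598
```

>>> step_arm(
  steps=[
    {"jaw": 0.5, "tx": 0, "ty": 0, "tz": -0.004, "ax": 0, "ay": 0, "az": 0},
    {"jaw": 0.5, "tx": 0, "ty": 0, "tz": -0.01, "ax": 0, "ay": 0, "az": 0},
    {"jaw": 0.5, "tx": 0, "ty": 0, "tz": -0.02, "ax": 0, "ay": 0, "az": 0},
    {"jaw": 0.5, "tx": 0, "ty": 0, "tz": -0.035, "ax": 0, "ay": 0, "az": 0},
    {"jaw": 0.5, "tx": 0, "ty": 0, "tz": -0.05, "ax": 0, "ay": 0, "az": 0},
    {"jaw": 0.5, "tx": 0, "ty": 0, "tz": -0.063, "ax": 0, "ay": 0, "az": 0},
    {"jaw": 0.5, "tx": 0, "ty": 0, "tz": -0.07, "ax": 0, "ay": 0, "az": 0},
    {"jaw": 0.5, "tx": 0, "ty": 0, "tz": -0.07, "ax": 0, "ay": 0, "az": 0},
  ],
)

```text
time: 15.75
tool_pos: [0.5298, -0.282, 0.0924]
ee_rot: [-3.14, 0.009, 2.791]
wrist_force: [0.5, 0.1, -4.3]
width: 0.0594
```

Run:
```python
from h import *
# hood: mouth (.5263,.2677) dir yaw 1.643 ; runway point
h=np.array([np.cos(1.643),np.sin(1.643)]); r=np.array([.5263,.2677])-.09*h; print(r)
go(*r,.087,1.643)
p,d=snapshot("side"); cv2.imwrite("pics/s3.png",cv2.resize(p[160:290,230:370,::-1],None,fx=4.5,fy=4.5,interpolation=2))
```

```text
[0.53279269 0.1779345 ]
t 15.75 T [0.1554 0.4329 0.0034] A [0.0035 0.0084 1.1475] | [ 0.5298 -0.282   0.0924] [-3.1401  0.0085  2.7905] w 0.0594 F [ 0.5  0.1 -4.3]
```

View pics/s3.png

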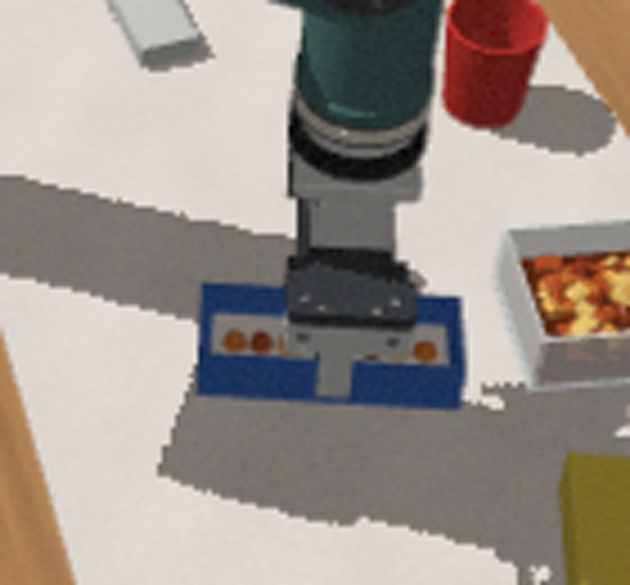

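The carrier is lifted level with the strip still in the pocket (plate ends and stones visible at (235,340) and (425,350)). I'll carry it smoothly to the runway.

>>> step_arm(
  steps=[
    {"jaw": 0.5, "tx": 0.003, "ty": 0.009, "tz": 0, "ax": 0.003, "ay": 0.008, "az": 0.02},
    {"jaw": 0.5, "tx": 0.009, "ty": 0.026, "tz": 0, "ax": 0.003, "ay": 0.008, "az": 0.07},
    {"jaw": 0.5, "tx": 0.019, "ty": 0.052, "tz": 0, "ax": 0.003, "ay": 0.008, "az": 0.14},
    {"jaw": 0.5, "tx": 0.03, "ty": 0.082, "tz": 0, "ax": 0.003, "ay": 0.008, "az": 0.22},
    {"jaw": 0.5, "tx": 0.041, "ty": 0.113, "tz": 0, "ax": 0.003, "ay": 0.008, "az": 0.3},
    {"jaw": 0.5, "tx": 0.053, "ty": 0.147, "tz": 0, "ax": 0.003, "ay": 0.008, "az": 0.39},
    {"jaw": 0.5, "tx": 0.065, "ty": 0.182, "tz": 0, "ax": 0.003, "ay": 0.008, "az": 0.48},
    {"jaw": 0.5, "tx": 0.077, "ty": 0.216, "tz": 0, "ax": 0.003, "ay": 0.008, "az": 0.57},
  ],
)

```text
time: 16.6
tool_pos: [0.5303, -0.0507, 0.0892]
ee_rot: [-3.138, -0.002, 2.217]
wrist_force: [-0.1, -0.0, -4.7]
width: 0.0595
```

```bash
python3 -c "
from h import *
go(.5328,.1779,.087,1.643)"
```

```text
t 16.6 T [0.181  0.1396 0.0022] A [-0.0042 -0.0013  0.5737] | [ 0.5303 -0.0507  0.0892] [-3.1380e+00 -2.4000e-03  2.2167e+00] w 0.0595 F [-0.1 -0.  -4.7]
```

>>> step_arm(
  steps=[
    {"jaw": 0.5, "tx": 0.028, "ty": 0.021, "tz": 0, "ax": -0.004, "ay": 0, "az": 0.09},
    {"jaw": 0.5, "tx": 0.06, "ty": 0.046, "tz": 0, "ax": -0.004, "ay": 0, "az": 0.19},
    {"jaw": 0.5, "tx": 0.09, "ty": 0.069, "tz": 0, "ax": -0.004, "ay": 0, "az": 0.29},
    {"jaw": 0.5, "tx": 0.12, "ty": 0.092, "tz": 0, "ax": -0.004, "ay": 0, "az": 0.38},
    {"jaw": 0.5, "tx": 0.145, "ty": 0.112, "tz": 0, "ax": -0.004, "ay": 0, "az": 0.46},
    {"jaw": 0.5, "tx": 0.165, "ty": 0.127, "tz": 0, "ax": -0.004, "ay": 0, "az": 0.525},
    {"jaw": 0.5, "tx": 0.176, "ty": 0.136, "tz": 0, "ax": -0.004, "ay": 0, "az": 0.56},
    {"jaw": 0.5, "tx": 0.181, "ty": 0.14, "tz": 0, "ax": -0.004, "ay": 0, "az": 0.574},
  ],
)

```text
time: 17.4
tool_pos: [0.5323, 0.1795, 0.0881]
ee_rot: [-3.139, -0.001, 1.644]
wrist_force: [-0.1, 0.1, -4.2]
width: 0.0597
```

Run:
```python
from h import *
go(.5328,.1779,.047,1.643)
p,d=snapshot("side"); cv2.imwrite("pics/s4.png",cv2.resize(p[90:210,190:330,::-1],None,fx=5,fy=5,interpolation=2))
```

```text
t 17.4 T [-0.0017  0.0005  0.0411] A [-0.0026 -0.0011  0.001 ] | [0.5323 0.1795 0.0881] [-3.139e+00 -1.100e-03  1.644e+00] w 0.0597 F [-0.1  0.1 -4.2]
```

View pics/s4.png

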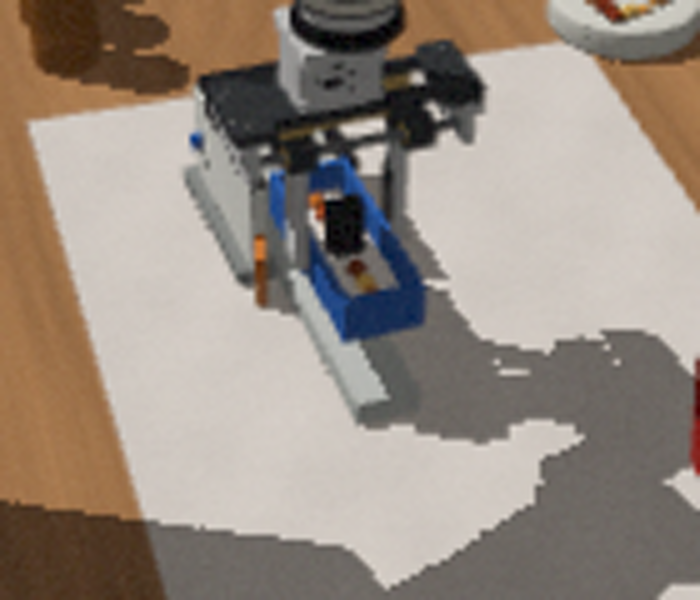

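The unit hangs aligned above the runway, carrier at (355,250) with the strip still in it. Lowering.

>>> step_arm(
  steps=[
    {"jaw": 0.5, "tx": -0.002, "ty": 0.0005, "tz": 0.01, "ax": -0.0026, "ay": -0.001, "az": 0.001},
    {"jaw": 0.5, "tx": -0.002, "ty": 0.0005, "tz": 0.022, "ax": -0.0026, "ay": -0.001, "az": 0.001},
    {"jaw": 0.5, "tx": -0.002, "ty": 0.0005, "tz": 0.034, "ax": -0.0026, "ay": -0.001, "az": 0.001},
    {"jaw": 0.5, "tx": -0.002, "ty": 0.0005, "tz": 0.041, "ax": -0.0026, "ay": -0.001, "az": 0.001},
    {"jaw": 0.5, "tx": -0.002, "ty": 0.0005, "tz": 0.045, "ax": -0.0026, "ay": -0.001, "az": 0.001},
    {"jaw": 0.5, "tx": -0.002, "ty": 0.0005, "tz": 0.047, "ax": -0.0026, "ay": -0.001, "az": 0.001},
    {"jaw": 0.5, "tx": -0.002, "ty": 0.0005, "tz": 0.047, "ax": -0.0026, "ay": -0.001, "az": 0.001},
  ],
)

```text
time: 18.15
tool_pos: [0.533, 0.1777, 0.0411]
ee_rot: [3.141, -0.001, 1.643]
wrist_force: [0.6, -0.2, -4.9]
width: 0.0601
```

Run:
```python
from h import *
go(.5328,.1779,.039,1.643)
```

```text
t 18.15 T [ 0.0002 -0.0002  0.0021] A [ 0.0003 -0.0007 -0.0003] | [0.533  0.1777 0.0411] [ 3.1413e+00 -7.0000e-04  1.6427e+00] w 0.0601 F [ 0.6 -0.2 -4.9]
```

>>> step_arm(
  steps=[
    {"jaw": 0.5, "tx": 0.004, "ty": 0, "tz": 0.001, "ax": 0, "ay": 0, "az": 0},
    {"jaw": 0.5, "tx": 0.011, "ty": 0, "tz": 0.001, "ax": 0, "ay": 0, "az": 0},
    {"jaw": 0.5, "tx": 0.018, "ty": 0, "tz": 0.001, "ax": 0, "ay": 0, "az": 0},
    {"jaw": 0.5, "tx": 0.025, "ty": 0, "tz": 0.001, "ax": 0, "ay": 0, "az": 0},
    {"jaw": 0.5, "tx": 0.031, "ty": 0, "tz": 0.001, "ax": 0, "ay": 0, "az": 0},
    {"jaw": 0.5, "tx": 0.035, "ty": 0, "tz": 0.001, "ax": 0, "ay": 0, "az": 0},
    {"jaw": 0.5, "tx": 0.035, "ty": 0, "tz": 0.002, "ax": 0, "ay": 0, "az": 0},
    {"jaw": 0.5, "tx": 0.035, "ty": 0, "tz": 0.0025, "ax": 0, "ay": 0, "az": 0},
  ],
)

```text
time: 18.95
tool_pos: [0.5308, 0.2138, 0.0401]
ee_rot: [3.14, -0.003, 1.643]
wrist_force: [-2.3, 3.1, 4.5]
width: 0.0601
```

Run:
```python
from h import *
m=np.array([.5263,.2677]);h=np.array([np.cos(1.643),np.sin(1.643)])
go(*(m-.055*h),.038,1.643)
p,d=snapshot("top"); cv2.imwrite("pics/t5.png",cv2.resize(p[140:230,70:230,::-1],None,fx=5,fy=5,interpolation=2))
```

```text
t 18.95 T [-0.0009 -0.0006  0.0021] A [ 0.0014 -0.0028 -0.0001] | [0.5308 0.2138 0.0401] [ 3.1402e+00 -2.8000e-03  1.6429e+00] w 0.0601 F [-2.3  3.1  4.5]
```

View pics/t5.png

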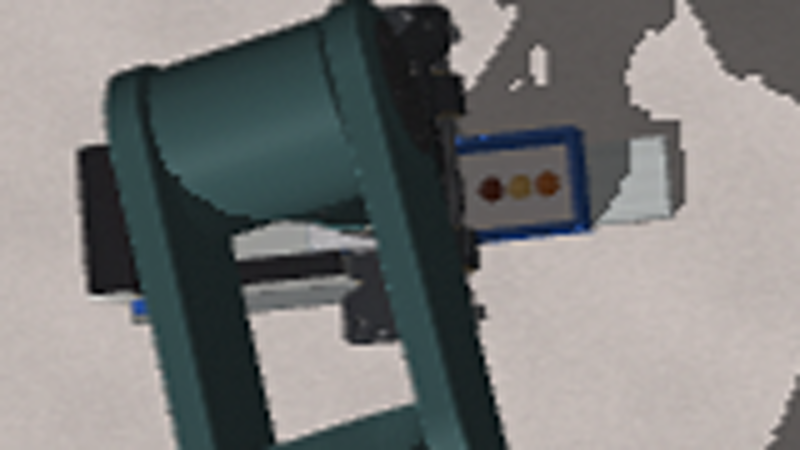

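The carrier has landed on the runway (contact force up) and is aligned; the rear stones are visible at (490–547,187). I'll release and go behind it to push.

>>> step_arm(
  steps=[
    {"jaw": 0.8, "tx": 0, "ty": 0, "tz": 0, "ax": 0, "ay": 0, "az": 0},
    {"jaw": 0.9, "tx": 0, "ty": 0, "tz": 0, "ax": 0, "ay": 0, "az": 0},
    {"jaw": 0.9, "tx": 0, "ty": 0, "tz": 0, "ax": 0, "ay": 0, "az": 0},
    {"jaw": 0.9, "tx": 0, "ty": 0, "tz": 0, "ax": 0, "ay": 0, "az": 0},
    {"jaw": 0.9, "tx": 0, "ty": 0, "tz": -0.03, "ax": 0, "ay": 0, "az": 0},
    {"jaw": 0.9, "tx": 0, "ty": 0, "tz": -0.07, "ax": 0, "ay": 0, "az": 0},
    {"jaw": 0.9, "tx": 0, "ty": 0, "tz": -0.1, "ax": 0, "ay": 0, "az": 0},
    {"jaw": 0.9, "tx": 0, "ty": 0, "tz": -0.1, "ax": 0, "ay": 0, "az": 0},
  ],
)

```text
time: 19.8
tool_pos: [0.5339, 0.2141, 0.1461]
ee_rot: [3.129, -0.005, 1.642]
wrist_force: [0.3, -0.1, -0.2]
width: 0.0849
```

Run:
```python
from h import *
m=np.array([.5263,.2677]);h=np.array([np.cos(1.643),np.sin(1.643)])
go(*(m-.165*h),.14,1.643)
```

```text
t 19.8 T [-0.1111 -0.0038  0.0055] A [ 0.0126 -0.005  -0.0006] | [0.5339 0.2141 0.1461] [ 3.1289 -0.005   1.6425] w 0.0849 F [ 0.3 -0.1 -0.2]
```

>>> step_arm(
  steps=[
    {"jaw": 0.5, "tx": -0.04, "ty": -0.004, "tz": 0.005, "ax": 0.012, "ay": -0.005, "az": 0},
    {"jaw": 0.2, "tx": -0.08, "ty": -0.004, "tz": 0.005, "ax": 0.012, "ay": -0.005, "az": 0},
    {"jaw": 0, "tx": -0.111, "ty": -0.004, "tz": 0.005, "ax": 0.012, "ay": -0.005, "az": 0},
    {"jaw": 0, "tx": -0.111, "ty": -0.004, "tz": 0.005, "ax": 0.012, "ay": -0.005, "az": 0},
    {"jaw": 0, "tx": -0.111, "ty": -0.004, "tz": 0.005, "ax": 0.012, "ay": -0.005, "az": 0},
    {"jaw": 0, "tx": -0.111, "ty": -0.004, "tz": 0.03, "ax": 0.012, "ay": -0.005, "az": 0},
    {"jaw": 0, "tx": -0.111, "ty": -0.004, "tz": 0.05, "ax": 0.012, "ay": -0.005, "az": 0},
    {"jaw": 0, "tx": -0.111, "ty": -0.004, "tz": 0.05, "ax": 0.012, "ay": -0.005, "az": 0},
  ],
)

```text
time: 20.6
tool_pos: [0.5357, 0.1046, 0.0914]
ee_rot: [-3.134, -0.0, 1.644]
wrist_force: [-0.4, 0.4, -0.4]
width: 0.024
```

Run:
```python
from h import *
m=np.array([.5263,.2677]);h=np.array([np.cos(1.643),np.sin(1.643)])
go(*(m-.165*h),.038,1.643)
p,d=snapshot("side"); cv2.imwrite("pics/s6.png",cv2.resize(p[90:210,190:330,::-1],None,fx=5,fy=5,interpolation=2))
```

```text
t 20.6 T [-0.0017  0.0028  0.0534] A [-0.0072 -0.0004  0.0012] | [0.5357 0.1046 0.0914] [-3.1344e+00 -4.0000e-04  1.6442e+00] w 0.024 F [-0.4  0.4 -0.4]
```

View pics/s6.png

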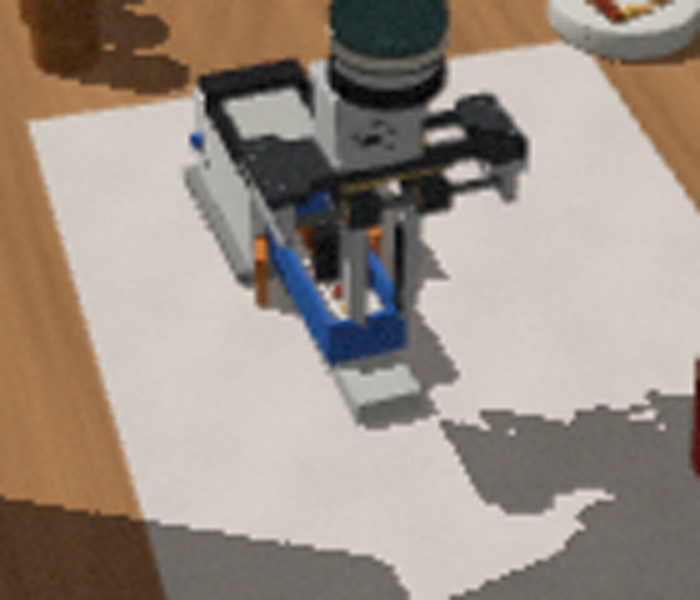

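The carrier sits straight on the runway with the strip inside. The fingertips at (355,320) are still high. I'll check the rear end's position against the tool numerically.

```bash
cat >> h.py <<'E'
M=np.array([.5263,.2677]);H=np.array([np.cos(1.643),np.sin(1.643)])
def hood(n):
    p,d=snapshot(n); X=cloud(n,d); hsv=cv2.cvtColor(p,cv2.COLOR_RGB2HSV)
    a=(X[...,:2]-M)@H; b=(X[...,:2]-M)@np.array([-H[1],H[0]])
    B=(d>0)&(abs(b)<.06)&(a>-.2)&(a<.0)&(X[...,2]>.03)&(hsv[...,0]>105)&(hsv[...,0]<130)&(hsv[...,1]>150)
    print(n,B.sum(),"a",np.round(np.percentile(a[B],[.5,2,50]),4),"b",np.round(np.percentile(b[B],[1,50,99]),4),"z",np.round(np.percentile(X[...,2][B],[1,99]),4))
    r=B&(a<np.percentile(a[B],.5)+.02)&(X[...,2]>.045); print("rear b",np.round(np.percentile(b[r],[1,99]),4))
    return p,d,a,b,X
E
python3 - <<'E'
from h import *
hood("top");hood("side");go(*(M-.165*H),.038,1.643)
E
```

```text
top 45 a [-0.1067 -0.1058 -0.0769] b [0.0247 0.0278 0.0292] z [0.0372 0.0603]
rear b [0.0246 0.0286]
side 182 a [-0.1807 -0.1651 -0.1306] b [-0.0283  0.021   0.0299] z [0.0305 0.1557]
rear b [0.0069 0.0315]
t 20.75 T [-0.0012 -0.0008  0.0581] A [ 0.0014 -0.0002  0.0008] | [0.5388 0.1044 0.0961] [ 3.1402e+00 -2.0000e-04  1.6438e+00] w 0.0121 F [-0.3 -0.7  0.2]
```

>>> step_arm(
  steps=[
    {"jaw": 0, "tx": -0.006, "ty": -0.001, "tz": 0.0, "ax": 0.001, "ay": 0, "az": 0},
    {"jaw": 0, "tx": -0.006, "ty": -0.001, "tz": 0.01, "ax": 0.001, "ay": 0, "az": 0},
    {"jaw": 0, "tx": -0.006, "ty": -0.001, "tz": 0.022, "ax": 0.001, "ay": 0, "az": 0},
    {"jaw": 0, "tx": -0.006, "ty": -0.001, "tz": 0.034, "ax": 0.001, "ay": 0, "az": 0},
    {"jaw": 0, "tx": -0.006, "ty": -0.001, "tz": 0.046, "ax": 0.001, "ay": 0, "az": 0},
    {"jaw": 0, "tx": -0.006, "ty": -0.001, "tz": 0.054, "ax": 0.001, "ay": 0, "az": 0},
    {"jaw": 0, "tx": -0.006, "ty": -0.001, "tz": 0.056, "ax": 0.001, "ay": 0, "az": 0},
    {"jaw": 0, "tx": -0.006, "ty": -0.001, "tz": 0.056, "ax": 0.001, "ay": 0, "az": 0},
  ],
)

```text
time: 21.55
tool_pos: [0.538, 0.0983, 0.0394]
ee_rot: [-3.141, -0.0, 1.644]
wrist_force: [1.0, 0.0, 0.7]
width: 0.0002
```

Run:
```python
from h import *
go(*(M-.143*H),.038,1.643)
```

```text
t 21.55 T [0.0268 0.0006 0.0014] A [-0.0007 -0.0003  0.0007] | [0.538  0.0983 0.0394] [-3.1409e+00 -3.0000e-04  1.6437e+00] w 0.0002 F [1.  0.  0.7]
```

>>> step_arm(
  steps=[
    {"jaw": 0, "tx": 0.01, "ty": 0.0006, "tz": 0.001, "ax": 0, "ay": 0, "az": 0},
    {"jaw": 0, "tx": 0.018, "ty": 0.0006, "tz": 0.001, "ax": 0, "ay": 0, "az": 0},
    {"jaw": 0, "tx": 0.023, "ty": 0.0006, "tz": 0.001, "ax": 0, "ay": 0, "az": 0},
    {"jaw": 0, "tx": 0.028, "ty": 0.0006, "tz": 0.001, "ax": 0, "ay": 0, "az": 0},
    {"jaw": 0, "tx": 0.033, "ty": 0.0006, "tz": 0.001, "ax": 0, "ay": 0, "az": 0},
    {"jaw": 0, "tx": 0.038, "ty": 0.0006, "tz": 0.001, "ax": 0, "ay": 0, "az": 0},
    {"jaw": 0, "tx": 0.043, "ty": 0.0006, "tz": 0.001, "ax": 0, "ay": 0, "az": 0},
    {"jaw": 0, "tx": 0.048, "ty": 0.0006, "tz": 0.001, "ax": 0, "ay": 0, "az": 0},
  ],
)

```text
time: 22.35
tool_pos: [0.5355, 0.146, 0.0389]
ee_rot: [3.141, 0.001, 1.643]
wrist_force: [0.2, -4.7, 3.5]
width: 0.0005
```

>>> step_arm(
  steps=[
    {"jaw": 0, "tx": 0.006, "ty": 0, "tz": 0, "ax": 0, "ay": 0, "az": 0},
    {"jaw": 0, "tx": 0.012, "ty": 0, "tz": 0, "ax": 0, "ay": 0, "az": 0},
    {"jaw": 0, "tx": 0.018, "ty": 0, "tz": 0, "ax": 0, "ay": 0, "az": 0},
    {"jaw": 0, "tx": 0.024, "ty": 0, "tz": 0, "ax": 0, "ay": 0, "az": 0},
    {"jaw": 0, "tx": 0.03, "ty": 0, "tz": 0, "ax": 0, "ay": 0, "az": 0},
    {"jaw": 0, "tx": 0.035, "ty": 0, "tz": 0, "ax": 0, "ay": 0, "az": 0},
    {"jaw": 0, "tx": 0.04, "ty": 0, "tz": 0, "ax": 0, "ay": 0, "az": 0},
    {"jaw": 0, "tx": 0.043, "ty": 0, "tz": 0, "ax": 0, "ay": 0, "az": 0},
  ],
)

```text
time: 23.15
tool_pos: [0.5323, 0.1894, 0.0389]
ee_rot: [3.141, 0.001, 1.644]
wrist_force: [0.2, -4.8, 2.5]
width: 0.0008
```

Run:
```python
from h import *
go(*(M-.058*H),.038,1.643)
hood("top");hood("side")
```

```text
t 23.15 T [ 0.0205 -0.0003  0.0009] A [0.0001 0.0008 0.0008] | [0.5323 0.1894 0.0389] [3.1415e+00 8.0000e-04 1.6438e+00] w 0.0008 F [ 0.2 -4.8  2.5]
top 9 a [-0.0221 -0.022  -0.0113] b [0.0269 0.0287 0.029 ] z [0.0316 0.0585]
rear b [0.0268 0.029 ]
side 74 a [-0.0762 -0.0748 -0.0607] b [-0.0284  0.0266  0.0297] z [0.0301 0.0582]
rear b [-0.0285  0.0288]
```

>>> step_arm(
  steps=[
    {"jaw": 0, "tx": 0.004, "ty": 0, "tz": 0, "ax": 0, "ay": 0, "az": 0},
    {"jaw": 0, "tx": 0.008, "ty": 0, "tz": 0, "ax": 0, "ay": 0, "az": 0},
    {"jaw": 0, "tx": 0.012, "ty": 0, "tz": 0, "ax": 0, "ay": 0, "az": 0},
    {"jaw": 0, "tx": 0.014, "ty": 0, "tz": 0, "ax": 0, "ay": 0, "az": 0},
    {"jaw": 0, "tx": 0.016, "ty": 0, "tz": 0, "ax": 0, "ay": 0, "az": 0},
  ],
)

```text
time: 23.75
tool_pos: [0.5311, 0.2059, 0.0388]
ee_rot: [3.141, -0.0, 1.644]
wrist_force: [1.0, -4.4, 2.1]
width: 0.0007
```

>>> step_arm(
  steps=[
    {"jaw": 0, "tx": 0.001, "ty": 0, "tz": 0, "ax": 0, "ay": 0, "az": 0},
    {"jaw": 0, "tx": 0.002, "ty": 0, "tz": 0, "ax": 0, "ay": 0, "az": 0},
    {"jaw": 0, "tx": 0.003, "ty": 0, "tz": 0, "ax": 0, "ay": 0, "az": 0},
  ],
)

```text
time: 24.05
tool_pos: [0.5309, 0.2084, 0.0389]
ee_rot: [3.142, 0.001, 1.644]
wrist_force: [-0.9, -6.6, 3.2]
width: 0.0004
```

Run:
```python
from h import *
go(*(M-.058*H),.038,1.643)
```

```text
t 24.05 T [ 0.0015 -0.0003  0.0009] A [0.     0.0009 0.001 ] | [0.5309 0.2084 0.0389] [3.1416e+00 9.0000e-04 1.6440e+00] w 0.0004 F [-0.9 -6.6  3.2]
```

>>> step_arm(
  steps=[
    {"jaw": 0, "tx": 0.001, "ty": 0, "tz": 0, "ax": 0, "ay": 0, "az": 0},
    {"jaw": 0, "tx": 0.002, "ty": 0, "tz": 0, "ax": 0, "ay": 0, "az": 0},
  ],
)

```text
time: 24.25
tool_pos: [0.5309, 0.2084, 0.0389]
ee_rot: [-3.141, 0.005, 1.644]
wrist_force: [-0.1, -10.1, 3.5]
width: 0.0004
```

>>> step_arm(
  steps=[
    {"jaw": 0, "tx": 0.001, "ty": 0, "tz": 0, "ax": 0, "ay": 0, "az": 0},
    {"jaw": 0, "tx": 0.002, "ty": 0, "tz": 0, "ax": 0, "ay": 0, "az": 0},
  ],
)

```text
time: 24.45
tool_pos: [0.5309, 0.2084, 0.0389]
ee_rot: [-3.141, 0.009, 1.643]
wrist_force: [-0.4, -10.3, 4.7]
width: 0.0003
```

>>> step_arm(
  steps=[
    {"jaw": 0, "tx": 0.003, "ty": 0, "tz": 0, "ax": 0, "ay": 0, "az": 0},
    {"jaw": 0, "tx": 0.005, "ty": 0, "tz": 0, "ax": 0, "ay": -0.008, "az": 0},
    {"jaw": 0, "tx": 0.005, "ty": 0, "tz": 0, "ax": 0, "ay": -0.008, "az": 0},
  ],
)

```text
time: 24.75
tool_pos: [0.5308, 0.2082, 0.0391]
ee_rot: [-3.14, 0.028, 1.643]
wrist_force: [0.6, -17.4, 5.3]
width: 0.0003
```

>>> step_arm(
  steps=[
    {"jaw": 0, "tx": -0.005, "ty": 0, "tz": 0, "ax": 0, "ay": 0, "az": 0},
    {"jaw": 0, "tx": -0.025, "ty": 0, "tz": 0, "ax": 0, "ay": 0, "az": 0},
    {"jaw": 0, "tx": -0.06, "ty": 0, "tz": 0, "ax": 0, "ay": 0, "az": 0},
    {"jaw": 0, "tx": -0.1, "ty": 0, "tz": -0.03, "ax": 0, "ay": 0, "az": 0},
    {"jaw": 0, "tx": -0.15, "ty": 0, "tz": -0.07, "ax": 0, "ay": 0, "az": 0},
    {"jaw": 0, "tx": -0.2, "ty": 0.04, "tz": -0.12, "ax": 0, "ay": 0, "az": 0},
    {"jaw": 0, "tx": -0.25, "ty": 0.08, "tz": -0.15, "ax": 0, "ay": 0, "az": 0},
    {"jaw": 0, "tx": -0.3, "ty": 0.1, "tz": -0.15, "ax": 0, "ay": 0, "az": 0},
  ],
)

```text
time: 25.55
tool_pos: [0.6211, -0.0291, 0.181]
ee_rot: [3.138, 0.025, 1.645]
wrist_force: [0.7, -0.4, -0.2]
width: 0.0001
```

Run:
```python
from h import *
go(*(M-.058*H),.038,1.643)
r=[hood(n) for n in("top","side")]
a=cv2.resize(r[0][0][140:220,70:220,::-1],(600,320)); b=cv2.resize(r[1][0][90:180,210:320,::-1],(330,270))
p=np.zeros((600,600,3),np.uint8);p[:320]=a;p[325:595,:330]=b;cv2.imwrite("pics/f.png",p)
```

```text
t 25.55 T [ 0.2485 -0.0732  0.1366] A [0.0041 0.0245 0.0021] | [ 0.6211 -0.0291  0.181 ] [3.1375 0.0245 1.645 ] w 0.0001 F [ 0.7 -0.4 -0.2]
top 124 a [-0.0495 -0.0493 -0.0408] b [-0.0309 -0.007   0.0289] z [0.0313 0.0612]
rear b [-0.0307  0.0285]
side 141 a [-0.0575 -0.0565 -0.0502] b [-0.0295  0.0001  0.0292] z [0.031  0.0593]
rear b [-0.0303  0.0281]
```

View pics/f.png

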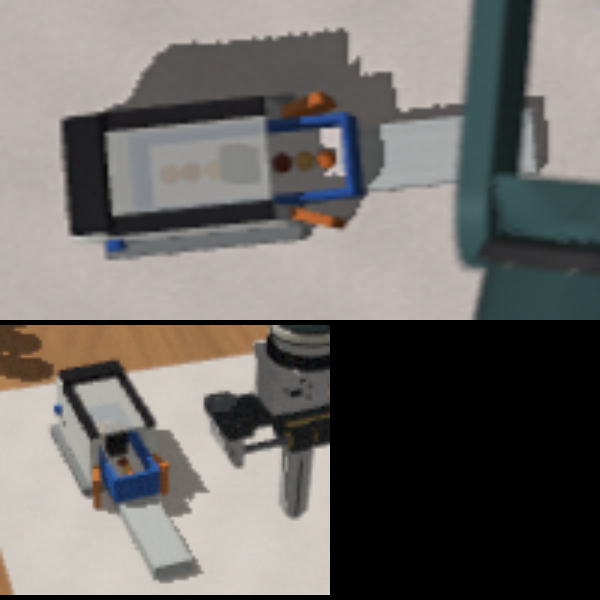

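The carrier is home: in the top view its rear wall is at (360,155), hood x ≈ -49.5 mm (nominal -50), and it is straight. Strip and stones are visible flat inside, and the arm is clear. Handing in.

>>> step_arm(
  steps=[
    {"jaw": 0.3, "tx": 0, "ty": 0, "tz": 0, "ax": 0, "ay": 0, "az": 0},
    {"jaw": 0.3, "tx": 0, "ty": 0, "tz": 0, "ax": 0, "ay": 0, "az": 0},
    {"jaw": 0.3, "tx": 0, "ty": 0, "tz": 0, "ax": 0, "ay": 0, "az": 0},
  ],
)

```text
time: 25.95
tool_pos: [0.6219, -0.032, 0.1791]
ee_rot: [3.138, 0.026, 1.64]
wrist_force: [0.1, 0.2, 0.1]
width: 0.021
```

```bash
python3 -c "
from h import *
print(get_obs()['wrist_force'],close_job())"
```

```text
the job is handed in; nothing more can be done
[0.06856216 0.24004941 0.09148333] None
```

The strip is in the blue carrier's pocket, and the carrier is fully home against the hood's stop. I handed the job in at about 26 s of the 67 s allowed. The hand-in reports no verdict.

- **How it was done:** I centred the carrier and the strip's grip block with light squeezes and placed the strip in the pocket while the carrier stood on the table. I then lifted both together by the carrier's sides, set them on the runway with the front end already in the mouth, and pushed them in with closed fingers.
- **Stop contact:** The tool stopped moving while the push force rose from about 5 N to 17 N.
- **Final position:** In the top camera the carrier's rear end is at hood x ≈ -49.5 mm (nominal -50). It sits about 1 mm off the centre line and looks straight. The strip is seen flat in the pocket, and the arm was clear with wrist force near zero.
- **Bystanders:** I kept all moves clear of the tub, cup and carton, but did not measure their positions again at the end.
- **Checks that disagreed:** The side camera put the rear end at about -57 mm. It had read 4 to 7 mm off from the top camera in world y from the start. The first squeeze of the carrier and the stop contact both agreed with the top camera, so I trusted that one.

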